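# Hold the sauce caddy up to the filler nozzle

## Robot

A 6-joint arm with a two-finger parallel gripper is mounted at the origin on the work surface. World frame = base frame: x ahead of the robot, y to its left, z up, the work surface at z = 0. Lengths are in m, angles in rad, forces in N, time in s.
With the tool pointing down it reaches from about 0.375 to 0.975 m from the base axis. Payload 3.8 kg.
Tool frame: the origin (TCP) lies on the centre line of the jaws, within the pads' length; the fingertips stand 14 mm ahead of it and the grasp point (between the pads) lies 5 mm behind it; z points along the fingers, y is the line along which they close (so a half turn about z gives the same grasp; the last joint's range is limited). The gripper opens to 85 mm and grips with 20 to 120 N. Pads are 22 mm wide; open, the fingers measure 114 mm over their backs; the gripper's body (76 mm by 85 mm) begins 54 mm behind the grasp point. The pads swing forward as they close: fully open they stand 13 mm farther back than shut.
Start: joints at [-1.338, 0.264, 1.604, -0, 1.274, -0.037], TCP at [0.18, -0.651, 0.221] pointing down, gripper open.
Joint ranges: [-2.63, 2.63], [-0.94, 2.18], [0.31, 2.57], [-1.31, 4.45], [0, 2.66], [-2.55, 2.55]. Speed limits (rad/s): [2.57, 2.57, 3.14, 3.14, 3.14, 3.14].

## Interface

Orientations are given as a rotation vector (axis times angle).
In Python, from workcell import bot, eyes, spot_in gives the robot as it stands.
- The arm moves only by the tool carry_out, never from a script. Its argument "series" is text: rows parted by semicolons, each of 4 numbers parted by spaces: the shift along the world's x, y, z in m, then the turn about the world's z in degrees. In form: tx ty tz roll; .... A call has 1 to 20 rows; each row shifts and turns the commanded pose from where the row before left it; what a row does not reach is not made up. A row lasts 1/8 s, in which the tool goes at most 62.5 mm and 10.7 degrees, less where a joint would pass 70% of its speed; a pose out of reach is approached as far as the arm can. A call is refused whole if a number of a shift passes 0.0625 or a number of a turn 10.7, either way. A call with a gripper value outside its range is refused whole. "jaw" is the gripper command: -1 is shut, 1 is fully open, values between are in proportion, set as the call begins (left out, the last holds). The fingers move at their own pace and stop on an object; "grip_force" is the grip in N (left out, the last holds). Time passes only in rows, so rows that do not move let the fingers close. It gives the time, the measured TCP pose, the force, the opening and the grip force at its end, in the units of the state.
- bot.read_state(): the state, without advancing time (a new reading comes with each control period).
- eyes.read_camera(name): name is "scene" or "top" or "wrist"; returns (picture, depth): 384x512x3 uint8, blue, green, red; 384x512 float32, m along the optical axis (not along the pixel's ray), 0 where there is no reading.
- eyes.get_calibration(name): a dict with "K" (3x3 intrinsics, pixels), "position" and "rotation" of the camera in the world; the wrist camera has in their place "T_tool_cam" (4x4, takes a point from camera to tool coordinates, whose origin is the TCP and whose axes are the flange's). Camera axes: x right, y down, z forward; pixel columns grow to the right and rows downward; lengths in m; the calibration is good to about 2 mm. A picture is of the moment at which its call begins: read the wrist's pose just before it. get_calibration takes no time and is no camera call.
- bot.finish_job(): hands the job in; it is judged then, once.
Trained networks look in the newest picture that a camera, given by its name, has taken for a name from the list of things; names that differ only in an ending like _2 or _b are one class to them, and where a whole thing is asked for, a point or a joint stands for the part that bears it (a point fixed in the world has none). Each returns a list of dicts, best first, with "score" (0 to 1); they miss things now and then, are a little off and sometimes report something else, mostly with a low value. They report only what shows in the picture. A call takes as long as a camera call.
- spot_in(camera, target): "rect" ([centre column, centre row, width, height] in pixels, round what is visible of it).
The state is a dict: "time": time; "q": joint angles; "joint_vel": joint speeds; "joint_torque": joint torques, N m; "tool_pos": TCP position; "tcp_rot": TCP orientation; "wrist_force": force on the tool from outside, world axes, zero at the start; "torque": the same for the moment, N m; "width": opening from 0.0 (shut) to 1.0 (fully open); "grip_force": force on a finger pad.
Only numpy, scipy, OpenCV 4.12 (cv2) and the standard library are available. Lean on these libraries where they do the work, as an engineer would, in place of code of your own. Each camera call takes 0.05 s, during which the arm holds its last target. There are 200 camera calls.

## Task

Slide the sauce caddy along the counter, without lifting it yet, until the hole in the lid of its filling pot is centred under the nozzle of the sauce filler, and pause there a moment. Then lift the caddy straight up by its handle until the nozzle reaches about 2 cm down into the pot, keeping the caddy level and off the nozzle, and finish still holding it there, steady in the air and carried by the gripper alone. Do not disturb the bowl, the jar or the spatula.

Things in the scene. Friction and masses are not known exactly. Their poses are not given: they have to be found in the camera images.
- caddy: Loose carrier, about 0.6 kg, balanced about its handle: a dark steel base plate 86 (x) by 336 (y) by 4 mm (z) with two round steel pots 78 mm across over their white lids, fixed to it 125 mm either side of the middle. The lids' tops are 100 mm above the underside. The pot at +y is the filling pot (round hole in its lid), the one at -y has a plain closed lid. Origin: centre of the underside; z up.
- handle (a point): Middle of the caddy's handle, 150 mm above its underside, midway between the pots: a straight wooden bar 120 mm long along the caddy's y, 16 mm wide (along x), 20 mm high, with open air beneath, on two thin steel posts 50 mm either side of this point. Axes as the caddy's.
- fill_hole (a point): Centre of the round hole, 34 mm across, in the lid of the filling pot, level with the lid's top face. 125 mm along the caddy's +y from its middle and 100 mm above its underside; the pot is hollow below it, 86 mm deep inside. Axes as the caddy's.
- nozzle_tip (a point): Lower end of the filler's nozzle, a steel tube 10 mm across pointing straight down, thin for 75 mm above the tip, then 24 mm across. Its height is set differently each time, between 125 and 155 mm above the counter, and it stays as set. The spout arm carrying it, underside 230 mm above the counter, runs away from it along the filler's +y.
- filler: Counter-top sauce filler, fixed: a steel cabinet on a black foot 200 by 200 mm, 268 mm high, with a funnel-shaped hopper on top to 396 mm. Origin: on the counter, 10 mm nearer the nozzle than the foot's centre. The nozzle hangs 220 mm along its -y from the origin (towards the robot's right, about); z up.
- bowl: Bystander: white ceramic bowl, 110 mm across, 50 mm high; origin at its underside.
- jar: Bystander: closed amber glass jar, 66 mm across, 90 mm high; origin at its underside.
- spatula: Bystander: spatula lying on the counter, handle towards its -x; origin near its middle, at its underside.

How it is judged:
By the outcome, as a careful person would: the job done as asked, in the order asked, and still so for the second after the job is handed in, while the arm keeps its last pose, push and grip.
It also fails if it takes over 42 s, if anything falls off the work surface, if the arm or the gripper's body presses on something with over 40 N, if the wrist force passes 120 N, or if a joint passes its speed limit or range.

## Working session

There is one attempt and no reset: what is moved stays moved. The work goes in short steps, Python scripts to look and compute and a tool call to move; the robot and the scene stay as the last step left them, time stands still between calls to the robot, and variables do not carry over. Pictures are saved under pics/ and viewed, at most 10 in all, crops included, and the job is handed in when it is done.

Besides the shell and the picture viewer there is one more tool, called after "Request:" as a command line: name --argument value ..., lists and objects as JSON in quotes. carry_out: Moves the arm, as the interface text tells. Its arguments: {"type":"object","properties":{"series":{"type":"string"},"jaw":{"type":"number"},"grip_force":{"type":"number"}},"required":["series"]}

```bash
mkdir -p pics
cat > h.py <<'E'
import numpy as np, cv2
from scipy.spatial.transform import Rotation as R
from workcell import bot, eyes, spot_in
def cam(n):
    s=bot.read_state(); im,d=eyes.read_camera(n); c=eyes.get_calibration(n); K=np.array(c["K"])
    if n=="wrist":
        T=np.array(c["T_tool_cam"]); Rt=R.from_rotvec(s["tcp_rot"]).as_matrix()
        Rw=Rt@T[:3,:3]; p=Rt@T[:3,3]+np.array(s["tool_pos"])
    else:
        Rw=np.array(c["rotation"]); p=np.array(c["position"])
        if Rw.shape!=(3,3): Rw=R.from_rotvec(Rw).as_matrix()
    return im,d,K,Rw,p
def cloud(d,K,Rw,p):
    v,u=np.mgrid[:d.shape[0],:d.shape[1]]
    P=np.stack([(u-K[0,2])/K[0,0]*d,(v-K[1,2])/K[1,1]*d,d],-1)
    return P@Rw.T+p
def onplane(u,v,z,K,Rw,p):
    r=Rw@np.array([(u-K[0,2])/K[0,0],(v-K[1,2])/K[1,1],1]); return p+r*(z-p[2])/r[2]
E
python3 - <<'E'
from h import *
for n in ["scene","top"]:
    im,d,K,Rw,p=cam(n); C=cloud(d,K,Rw,p); cv2.imwrite(f"pics/{n}0.png",im); np.savez(f"{n}0.npz",C=C,d=d,im=im,K=K,Rw=Rw,p=p)
    print(n,p)
    for t in ["caddy","handle","fill_hole","nozzle_tip","filler","bowl","jar","spatula"]:
        for r in spot_in(n,t)[:2]:
            u,v=[int(round(x)) for x in r["rect"][:2]]
            print(t,round(r["score"],2),np.round(r["rect"]),np.round(C[min(v,383),min(u,511)],3) )
print(bot.read_state())
E
```

```text
scene [ 1.00616427 -0.51095674  0.70318883]
caddy 0.94 [187. 270. 138. 117.] [ 0.531 -0.208  0.003]
handle 0.86 [187. 271. 133. 116.] [ 0.533 -0.209  0.002]
fill_hole 0.71 [186. 271. 140. 116.] [ 0.532 -0.211  0.002]
fill_hole 0.31 [265. 137.  14.  29.] [0.32  0.328 0.059]
nozzle_tip 0.52 [301. 136.   8.  48.] [0.558 0.188 0.22 ]
filler 0.6 [186. 269. 134. 118.] [ 0.526 -0.207  0.001]
filler 0.57 [334. 115.  92. 154.] [0.566 0.337 0.229]
bowl 0.81 [358. 239.  38.  36.] [0.79  0.165 0.009]
jar 0.84 [265. 137.  13.  35.] [0.32  0.328 0.059]
spatula 0.97 [ 83. 253.  46.  73.] [ 0.309 -0.355  0.015]
top [0.33087354 0.05140625 1.33118524]
caddy 0.6 [325. 183. 101.  42.] [ 0.553 -0.215  0.002]
handle 0.77 [324. 183.  99.  44.] [ 0.552 -0.21   0.006]
fill_hole 0.85 [325. 184. 101.  36.] [ 0.549 -0.214  0.005]
nozzle_tip 0.59 [205. 167.   6.   7.] [0.543 0.184 0.288]
filler 0.73 [145. 170. 140.  82.] [0.534 0.358 0.266]
bowl 0.63 [229. 116.  36.  30.] [0.794 0.139 0.006]
jar 0.66 [163. 254.  22.  20.] [0.292 0.331 0.095]
spatula 0.76 [356. 260.  24.  78.] [ 0.282 -0.322  0.003]
spatula 0.45 [205. 167.   8.   4.] [0.543 0.184 0.288]
{'time': 0.9, 'q': array([-1.33790201e+00,  2.63805716e-01,  1.60400823e+00,  1.49078605e-05,
        1.27368080e+00, -3.68957654e-02]), 'joint_vel': array([-1.41301992e-05, -4.73226245e-04, -1.73453710e-03, -1.40077858e-03,
       -2.11048988e-03,  1.75442634e-04]), 'joint_torque': array([-1.35417689e-03, -5.15054369e+01, -3.67734182e+01, -5.88367175e-05,
        6.66310279e-04,  4.63948922e-06]), 'tool_pos': array([ 0.17991314, -0.65058187,  0.22113887]), 'tcp_rot': array([3.11295846e+00, 4.22481490e-01, 3.73303055e-05]), 'wrist_force': array([ 0.07193346, -0.72752022,  0.3657442 ]), 'torque': array([0.01929498, 0.00479981, 0.04945769]), 'grip_force': 0.0, 'width': 0.9991768349727774}
```

Run:
```python
import cv2
a=cv2.imread("pics/scene0.png")[60:350,100:440];b=cv2.imread("pics/top0.png")[90:290,60:400]
a=cv2.resize(a,None,fx=1.76,fy=1.76);cv2.imwrite("pics/s.png",cv2.resize(cv2.imread("pics/scene0.png"),(768,576)));cv2.imwrite("pics/t.png",cv2.resize(b,None,fx=2.3,fy=2.3,interpolation=cv2.INTER_CUBIC))
```

```text
(no output)
```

View pics/s.png

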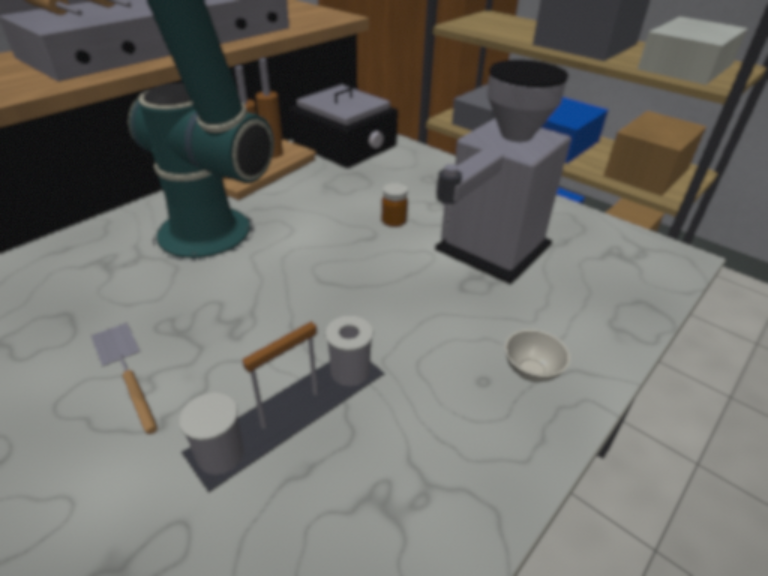

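View pics/t.png

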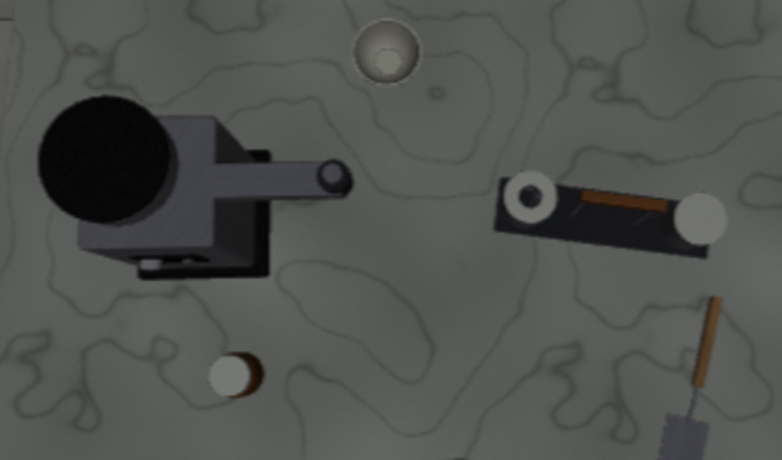

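The pictures show the caddy at the right, with its filling pot (hole in the lid at about 349,332 in the scene view) towards the filler. The spout head is at about 450,185, the bowl is beyond and the jar is nearer the robot. Next I'll measure the geometry.

Run:
```python
from h import *
for n in ["top","scene"]:
    f=np.load(n+"0.npz"); C=f["C"]; 
    x,y,z=C[...,0],C[...,1],C[...,2]
    reg=(x>.35)&(x<.75)&(y>-.45)&(y<-.0)
    print(n,"counter z",np.median(z[reg&(abs(z)<.02)]))
    lid=reg&(z>.093)&(z<.112); k,l,st,ce=cv2.connectedComponentsWithStats(lid.astype(np.uint8))
    for i in range(1,k):
        if st[i,4]>60: 
            pts=C[l==i]; (c,r)=cv2.minEnclosingCircle(pts[:,:2].astype(np.float32)); print("lid",ce[i],st[i,4],pts.mean(0).round(4),np.round(c,4),round(r,4))
    h=reg&(z>.14)&(z<.18); P=C[h]
    if len(P)>5: 
        m=P.mean(0); w,v=np.linalg.eigh(np.cov(P[:,:2].T)); print("handle",len(P),m.round(4),(P[:,:2].min(0)+P[:,:2].max(0))/2,np.degrees(np.arctan2(v[1,1],v[0,1])),P[:,2].max())
    b=C[reg&(z<.012)&(f["im"].mean(-1)<70)]
    if len(b)>5: print("base",cv2.minAreaRect(b[:,:2].astype(np.float32)))
    ft=(x>.35)&(x<.8)&(y>.1)&(y<.55)
    s=ft&(z>.22)&(z<.33)&(y<.25); P=C[s]; print("spout",len(P),P.min(0).round(3),P.max(0).round(3))
    hh=C[s&(y<.215)&(z>.26)]; print("head",len(hh),hh.mean(0),cv2.minEnclosingCircle(hh[:,:2].astype(np.float32)))
    # spout line
    P=C[s&(y>.19)]
    cab=C[ft&(z>.255)&(z<.28)&(y>.26)]; print("cab top",len(cab),cv2.minAreaRect(cab[:,:2].astype(np.float32)))
    nz=C[ft&(y<.26)&(z>.1)&(z<.225)]; print("nozzle pts",len(nz), nz[:20].round(3).tolist())
f=cv2.imread("pics/scene0.png")[95:185,270:350]; cv2.imwrite("pics/nz.png",cv2.resize(f,None,fx=6,fy=6,interpolation=cv2.INTER_CUBIC))
```

```text
top counter z 0.0001556520599055311
lid [289.69642857 175.11309524] 336 [ 0.5606 -0.0767  0.0997] [ 0.5605 -0.0768] 0.0387
lid [363.63438257 184.69975787] 413 [ 0.5342 -0.3247  0.0998] [ 0.534  -0.3242] 0.0399
handle 213 [ 0.5465 -0.1993  0.1581] [ 0.54727029 -0.20092038] 83.78801123057987 0.167134066349387
base ((0.5024861097335815, -0.20658570528030396), (0.40571534633636475, 0.28274860978126526), 29.330379486083984)
spout 482 [0.522 0.167 0.234] [0.568 0.25  0.296]
head 233 [0.54474604 0.19110274 0.27856578] ((0.5460593700408936, 0.19473005831241608), 0.028004473075270653)
cab top 2043 ((0.5083962082862854, 0.37750986218452454), (0.18180729448795319, 0.22779478132724762), 57.38963317871094)
nozzle pts 2 [[0.544, 0.186, 0.157], [0.545, 0.184, 0.149]]
scene counter z -0.0013331620867056415
lid [231.9898374 221.9898374] 492 [ 0.5634 -0.0816  0.098 ] [ 0.5624 -0.0801] 0.0395
lid [138.21587302 277.47195767] 945 [ 0.537  -0.3291  0.0982] [ 0.5349 -0.3271] 0.0395
handle 559 [ 0.5513 -0.2083  0.1538] [ 0.54931207 -0.20404879] 83.5688737240096 0.16090254763516543
base ((0.5482562184333801, -0.20358403027057648), (0.3294512927532196, 0.08413348346948624), 84.33462524414062)
spout 600 [0.524 0.162 0.22 ] [0.572 0.25  0.291]
head 240 [0.55501806 0.17930802 0.27537664] ((0.553884744644165, 0.18881922960281372), 0.028150834143161774)
cab top 1427 ((0.5400676131248474, 0.38012266159057617), (0.1699751764535904, 0.24175424873828888), 2.680016279220581)
nozzle pts 93 [[0.54, 0.177, 0.221], [0.547, 0.172, 0.223], [0.549, 0.174, 0.223], [0.551, 0.175, 0.223], [0.556, 0.177, 0.225], [0.558, 0.179, 0.224], [0.559, 0.182, 0.224], [0.558, 0.188, 0.22], [0.552, 0.174, 0.221], [0.555, 0.175, 0.222], [0.556, 0.178, 0.221], [0.558, 0.18, 0.221], [0.559, 0.183, 0.22], [0.548, 0.18, 0.214], [0.552, 0.179, 0.216], [0.552, 0.185, 0.213], [0.544, 0.182, 0.208], [0.548, 0.182, 0.21], [0.55, 0.183, 0.21], [0.553, 0.183, 0.211]]
```

View pics/nz.png

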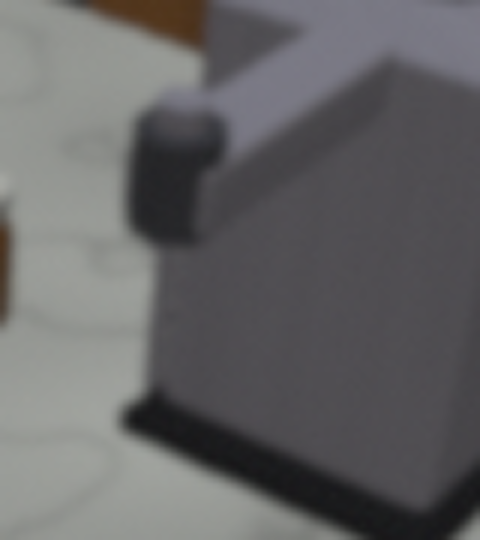

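The nozzle doesn't show in colour against the cabinet, but the depth data sees it. I'll fit it from depth and move above the handle.

Run:
```python
from h import *
f=np.load("scene0.npz"); C=f["C"]; x,y,z=C[...,0],C[...,1],C[...,2]
m=(x>.5)&(x<.6)&(y>.14)&(y<.24)&(z>.1)&(z<.235)
r,c=np.where(m)
for rr in np.unique(r):
    cc=c[r==rr]; P=C[rr,cc]; print(rr,cc.min(),cc.max(),P.mean(0).round(4))
```

```text
126 315 315 [0.5662 0.2395 0.233 ]
130 290 309 [0.5501 0.1902 0.2345]
131 290 308 [0.551  0.187  0.2332]
132 290 291 [0.5365 0.169  0.2319]
133 291 305 [0.55   0.1716 0.2332]
134 292 304 [0.5582 0.1715 0.2336]
135 293 303 [0.5588 0.1724 0.2304]
136 294 301 [0.5541 0.1776 0.2233]
137 296 300 [0.5558 0.178  0.2207]
138 296 298 [0.5509 0.1812 0.2143]
139 295 298 [0.5489 0.1823 0.2098]
140 295 298 [0.5496 0.1818 0.2073]
141 295 298 [0.5495 0.1826 0.2038]
142 295 298 [0.5497 0.1828 0.2006]
143 295 298 [0.5502 0.1825 0.1978]
144 295 298 [0.5505 0.1826 0.1947]
145 295 297 [0.5493 0.1825 0.1911]
146 295 297 [0.5496 0.1826 0.1879]
147 295 297 [0.5509 0.1813 0.1859]
148 294 297 [0.5493 0.1818 0.1818]
149 294 297 [0.5495 0.1819 0.1786]
150 294 297 [0.5499 0.1819 0.1755]
151 294 297 [0.5499 0.1824 0.172 ]
152 294 297 [0.5503 0.1823 0.169 ]
153 294 297 [0.5504 0.1827 0.1655]
154 294 296 [0.5502 0.1811 0.1629]
155 294 296 [0.55   0.182  0.1591]
156 294 296 [0.5497 0.1831 0.1551]
157 293 296 [0.5481 0.1835 0.1508]
158 293 296 [0.5488 0.1829 0.1481]
159 294 296 [0.5514 0.1822 0.1462]
```

Request:
carry_out --series "0.03 0.037 0.004 5.7;0.03 0.037 0.004 5.7;0.03 0.037 0.004 5.7;0.03 0.037 0.004 5.7;0.03 0.037 0.004 5.7;0.03 0.037 0.004 5.7;0.03 0.037 0.004 5.7;0.03 0.037 0.004 5.7;0.03 0.037 0.004 5.7;0.03 0.037 0.004 5.7;0.03 0.037 0.004 5.7;0.03 0.037 0.004 5.7;0 0 0 0;0 0 0 0" --jaw 1

```text
time: 2.65
tool_pos: [0.5396, -0.2067, 0.269]
tcp_rot: [-2.337, -2.099, 0.001]
wrist_force: [0.2, -0.5, 0.7]
width: 0.995
grip_force: 0.0
```

Run:
```python
from h import *
im,d,K,Rw,p=cam("wrist"); C=cloud(d,K,Rw,p); cv2.imwrite("pics/w1.png",im); x,y,z=C[...,0],C[...,1],C[...,2]
print(p,Rw[:,2],np.percentile(d,[1,50,99]))
print("counter",np.median(z[(abs(z)<.015)]))
P=C[(z>.145)&(z<.175)&(abs(x-.548)<.06)&(abs(y+.2)<.1)]; print(len(P))
if len(P)>20:
    w,v=np.linalg.eigh(np.cov(P[:,:2].T)); print("handle",P.mean(0),(P[:,:2].min(0)+P[:,:2].max(0))/2,P.min(0),P.max(0),np.degrees(np.arctan2(v[1,1],v[0,1])))
L=((z>.092)&(z<.11)).astype(np.uint8); k,l,st,ce=cv2.connectedComponentsWithStats(L)
for i in range(1,k):
    if st[i,4]>200: q=C[l==i]; print(st[i],cv2.minEnclosingCircle(q[:,:2].astype(np.float32)),q.mean(0))
```

```text
[ 0.546531   -0.13153596  0.42170443] [-0.03086222 -0.29388697 -0.95534181] [0.07120406 0.41412598 0.51787735]
counter -2.356429622382694e-05
2930
handle [ 0.54736338 -0.19655862  0.15958932] [ 0.54692747 -0.20099644] [ 0.53337526 -0.26081316  0.14626763] [ 0.56047968 -0.14117971  0.16235321] 83.85328939285166
[ 220    0   91   61 3398] ((0.5602658987045288, -0.07782017439603806), 0.038833897560834885) [ 0.55877389 -0.09124722  0.09984785]
[ 227  238   73   66 3714] ((0.5333638787269592, -0.3253929615020752), 0.03920191153883934) [ 0.5335345  -0.32360931  0.09980249]
```

View pics/w1.png

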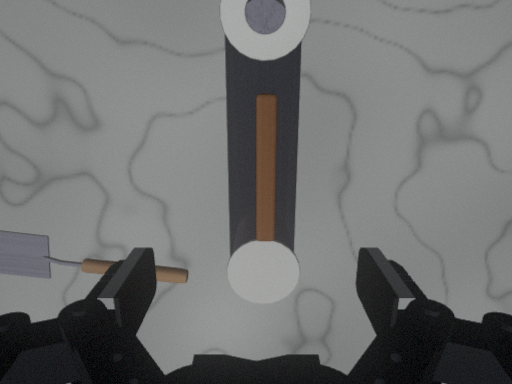

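The wrist view shows the handle bar in line with the jaws, at columns 257–276. The TCP needs about +7 mm in x and +6 mm in y, and the yaw already matches. I'll descend and then check.

Request:
carry_out --series "0.0075 0.0058 0 0;0 0 -0.03 0;0 0 -0.03 0;0 0 -0.03 0;0 0 -0.02 0;0 0 -0.014 0;0 0 0 0"

```text
time: 3.58
tool_pos: [0.5468, -0.2007, 0.1441]
tcp_rot: [-2.336, -2.098, 0.001]
wrist_force: [-0.2, 0.3, 0.2]
width: 0.998
grip_force: 0.0
```

Run:
```python
from h import *
im,d,K,Rw,p=cam("scene"); cv2.imwrite("pics/s2.png",cv2.resize(im[60:340,80:360],(600,600),interpolation=cv2.INTER_CUBIC)); print(bot.read_state()["q"])
```

```text
[-3.94465538e-01  1.51159912e-01  1.88396788e+00  4.13512171e-05
  1.10637899e+00 -2.86989405e-01]
```

View pics/s2.png

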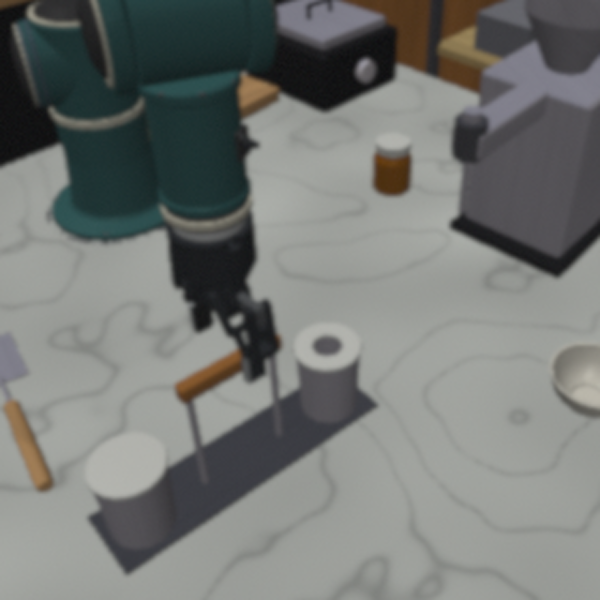

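The fingers straddle the handle bar's middle, at about (235,365) in this crop. There is a small camera nub on the wrist's filler side. It should pass the spout head by about 2 cm. Closing the gripper now.

Request:
carry_out --series "0 0 0 0;0 0 0 0;0 0 0 0;0 0 0 0;0 0 0 0;0 0 0 0" --jaw -1 --grip_force 60

```text
time: 4.38
tool_pos: [0.5481, -0.2009, 0.1456]
tcp_rot: [2.336, 2.098, 0.001]
wrist_force: [1.2, 0.7, 2.1]
width: 0.159
grip_force: 58.7
```

Request:
carry_out --series "-0.0008 0.006 0 0;-0.0008 0.012 0 0;-0.0008 0.0165 0 0;-0.0008 0.0165 0 0;-0.0008 0.0165 0 0;-0.0008 0.0165 0 0;-0.0008 0.0165 0 0;-0.0008 0.0165 0 0;-0.0008 0.0165 0 0;-0.0008 0.0165 0 0;-0.0008 0.0165 0 0;-0.0008 0.0165 0 0;-0.0008 0.0165 0 0;-0.0008 0.0165 0 0;-0.0008 0.0165 0 0;-0.0008 0.0165 0 0;-0.0008 0.01 0 0;-0.0008 0.006 0 0;0 0 0 0;0 0 0 0"

```text
time: 6.88
tool_pos: [0.5329, 0.0644, 0.1456]
tcp_rot: [-2.337, -2.099, -0.0]
wrist_force: [0.1, -2.3, 5.0]
width: 0.156
grip_force: 59.4
```

Run:
```python
from h import *
for n in ["scene","wrist"]:
    im,d,K,Rw,p=cam(n); C=cloud(d,K,Rw,p); x,y,z=C[...,0],C[...,1],C[...,2]
    np.savez(n+"3.npz",C=C,d=d,im=im,K=K,Rw=Rw,p=p); print(n,p)
    L=((z>.09)&(z<.108)&(x>.4)&(x<.7)&(y>-.25)&(y<.25)).astype(np.uint8); k,l,st,ce=cv2.connectedComponentsWithStats(L)
    for i in range(1,k):
        if st[i,4]>100: q=C[l==i]; print("lid",st[i],cv2.minEnclosingCircle(q[:,:2].astype(np.float32)),q.mean(0))
    m=(abs(x-.548)<.03)&(abs(y-.184)<.03)&(z>.115)&(z<.215); r,c=np.where(m)
    for rr in np.unique(r):
        cc=c[r==rr]; print(rr,cc.min(),cc.max(),C[rr,cc].mean(0).round(4))
    h=C[(z>.145)&(z<.165)&(abs(y-.064)<.08)&(x>.48)&(x<.6)]; print("handle",len(h),h.min(0),h.max(0))
    if n=="scene": a=im[100:240,220:360]
    else: b=im[:300]
cv2.imwrite("pics/s3.png",cv2.resize(a,(600,600),interpolation=cv2.INTER_CUBIC)); cv2.imwrite("pics/w3.png",b)
```

```text
scene [ 1.00616427 -0.51095674  0.70318883]
lid [280 164  26  18 314] ((0.5458789467811584, 0.18607687950134277), 0.03986762464046478) [0.54800466 0.18207698 0.09770053]
lid [210 200  31  23 543] ((0.519148051738739, -0.0639481469988823), 0.039988189935684204) [ 0.52183197 -0.06518771  0.09795032]
138 296 298 [0.5496 0.1832 0.2129]
139 295 298 [0.5488 0.1825 0.2097]
140 295 298 [0.5487 0.1832 0.2063]
141 295 298 [0.5498 0.182  0.2041]
142 295 298 [0.5495 0.183  0.2005]
143 295 298 [0.5506 0.1819 0.1983]
144 295 298 [0.5502 0.183  0.1944]
145 295 297 [0.5491 0.1828 0.1909]
146 295 297 [0.5496 0.1826 0.188 ]
147 295 297 [0.5501 0.1824 0.1851]
148 294 297 [0.549  0.1821 0.1815]
149 294 297 [0.5493 0.1822 0.1783]
150 294 297 [0.5499 0.1819 0.1755]
151 294 297 [0.5498 0.1826 0.1719]
152 294 297 [0.5505 0.1821 0.1691]
153 294 297 [0.5493 0.1845 0.1642]
154 294 296 [0.5495 0.1822 0.1621]
155 294 296 [0.5507 0.181  0.1599]
156 294 296 [0.5497 0.183  0.1551]
157 293 296 [0.5491 0.182  0.152 ]
158 293 296 [0.5493 0.1822 0.1486]
159 294 296 [0.5519 0.1814 0.1469]
handle 262 [0.51834698 0.00142741 0.14504951] [0.5527604  0.11844248 0.16497153]
wrist [0.53973243 0.13947459 0.29839082]
lid [ 184    0  144   62 5846] ((0.5440982580184937, 0.17839159071445465), 0.037470586597919464) [0.54258341 0.16605645 0.09985383]
lid [231 322  10  36 267] ((0.5080069303512573, -0.03380119800567627), 0.012433616444468498) [ 0.50701892 -0.03247745  0.09939731]
lid [271 323  10  35 267] ((0.5336040258407593, -0.036788441240787506), 0.012685457244515419) [ 0.5352105  -0.03555435  0.09945438]
handle 8426 [0.51393026 0.00661887 0.14531201] [0.55143112 0.12414016 0.16499612]
```

View pics/s3.png

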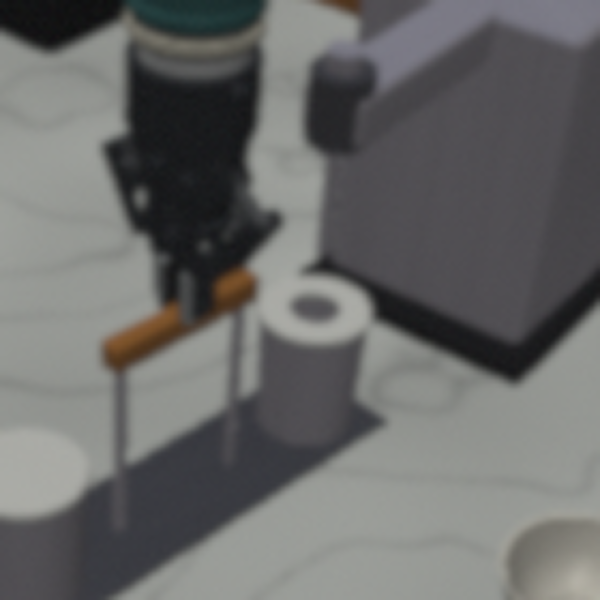

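View pics/w3.png

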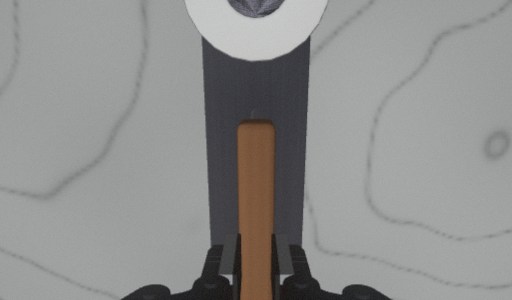

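The hole and nozzle already agree to about 2 mm in both views. The lid is at about (316,308) in the scene crop, under the spout head. One better circle fit will settle the residual.

Run:
```python
from h import *
from scipy.optimize import least_squares
f=np.load("scene3.npz"); im,K,Rw,p=f["im"],f["K"],f["Rw"],f["p"]
def proj(P): q=(P-p)@Rw; return q[:,:2]/q[:,2:]*[K[0,0],K[1,1]]+[K[0,2],K[1,2]]
g=cv2.GaussianBlur(im,(3,3),0).astype(np.float32).mean(-1)
t=np.linspace(0,2*np.pi,120,endpoint=False); cs=np.c_[np.cos(t),np.sin(t)]
def ring(c,r,z): P=np.c_[c+cs*r,np.full(120,z)]; uv=proj(P).astype(np.float32); return cv2.remap(g,uv[:,:1].copy(),uv[:,1:].copy(),cv2.INTER_LINEAR)[:,0]
z=.0985; best=[]
for dx in np.arange(-.008,.0081,.0005):
    for dy in np.arange(-.008,.0081,.0005):
        c=np.array([.546+dx,.186+dy])
        inn=ring(c,.013,z).mean(); mid=np.minimum(ring(c,.021,z),250); mid2=ring(c,.035,z)
        best.append((mid.mean()+mid2.mean()+mid2.min()*.5+mid.min()*.5-inn-ring(c,.043,z).mean(),*c))
best.sort(reverse=True); b=np.array(best[:15]); print("hole scene",b[:,1:].mean(0),b[:,1:].std(0),b[0])
# nozzle axis: silhouette in depth, columns sub-pixel
C=f["C"]; N=C[140:159,293:299].reshape(-1,3); N=N[(abs(N[:,0]-.549)<.012)&(abs(N[:,1]-.183)<.012)]
r=least_squares(lambda q:np.hypot(N[:,0]-q[0],N[:,1]-q[1])-.005,[.5476,.1857],loss="soft_l1",f_scale=.001); print("nozzle scene",r.x,len(N))
```

```text
hole scene [0.54656667 0.18573333] [0.00057349 0.00051208] [2.28979065e+02 5.47000000e-01 1.85500000e-01]
nozzle scene [0.54756623 0.18561663] 70
```

Request:
carry_out --series "0.001 0 0 0;0 0 0 0;0 0 0 0;0 0 0 0;0 0 0 0;0 0 0 0;0 0 0 0;0 0 0 0;0 0 0 0;0 0 0 0;0 0 0 0;0 0 0 0"

```text
time: 8.48
tool_pos: [0.5329, 0.0644, 0.1456]
tcp_rot: [-2.336, -2.098, 0.002]
wrist_force: [-3.6, -2.3, 8.2]
width: 0.157
grip_force: 59.7
```

Request:
carry_out --series "0 0 0.002 0;0 0 0.004 0;0 0 0.004 0;0 0 0.004 0;0 0 0.004 0;0 0 0.004 0;0 0 0.004 0;0 0 0.004 0;0 0 0.002 0;0 0 0 0;0 0 0 0;0 0 0 0" --grip_force 80

```text
time: 9.98
tool_pos: [0.5338, 0.0642, 0.1768]
tcp_rot: [-2.337, -2.099, 0.001]
wrist_force: [-0.5, 0.3, -6.0]
width: 0.143
grip_force: 78.3
```

```bash
cat > chk.py <<'E'
from h import *
s=bot.read_state(); print(s["tool_pos"],s["wrist_force"],s["torque"],s["time"])
dz=s["tool_pos"][2]-.1456
for n in ["scene","wrist"]:
    im,d,K,Rw,p=cam(n); C=cloud(d,K,Rw,p); x,y,z=C[...,0],C[...,1],C[...,2]
    L=((abs(z-.099-dz)<.008)&(x>.4)&(x<.7)&(y>-.25)&(y<.25)).astype(np.uint8); k,l,st,ce=cv2.connectedComponentsWithStats(L)
    for i in range(1,k):
        if st[i,4]>100:
            q=C[l==i]; a=np.linalg.lstsq(np.c_[q[:,:2]-q[:,:2].mean(0),np.ones(len(q))],q[:,2],rcond=None)[0]
            print(n,"lid",st[i],np.round(cv2.minEnclosingCircle(q[:,:2].astype(np.float32))[0],4),"z",a[2].round(4),"tilt deg",np.degrees(a[:2]).round(2))
    if n=="scene": cv2.imwrite("pics/s_%d.png"%(dz*1000),cv2.resize(im[100:240,220:360],(600,600),interpolation=cv2.INTER_CUBIC))
    if n=="scene":
        m=(abs(x-.5495)<.012)&(abs(y-.1825)<.012)&(z>.115+dz)&(z<.21); print("nozzle lowest",np.sort(z[m])[:6].round(4))
E
python3 chk.py
```

```text
[0.53381195 0.0642021  0.17681392] [-0.48106008  0.34342955 -5.97866531] [ 0.00950828  0.00193494 -0.00142381] 9.975
scene lid [281 156  27  17 305] [0.5466 0.1837] z 0.1286 tilt deg [-0.22  0.65]
scene lid [209 191  32  22 547] [ 0.521  -0.0623] z 0.1292 tilt deg [-0.44  0.28]
nozzle lowest [0.1465 0.1484 0.1492 0.1494 0.1502 0.1509]
wrist lid [ 184    0  145   62 5844] [0.5452 0.1786] z 0.1309 tilt deg [0.16 0.34]
wrist lid [271 323   9  35 230] [ 0.5342 -0.0367] z 0.1308 tilt deg [ 2.02 -3.48]
wrist lid [232 324   9  34 228] [ 0.5096 -0.034 ] z 0.1308 tilt deg [-2.7  -2.21]
```

It is level, carried and aligned. Now the rest of the lift.

Request:
carry_out --series "0 0 0.002 0;0 0 0.004 0;0 0 0.004 0;0 0 0.004 0;0 0 0.004 0;0 0 0.004 0;0 0 0.004 0;0 0 0.004 0;0 0 0.003 0;0 0 0.002 0;0 0 0 0;0 0 0 0;0 0 0 0;0 0 0 0;0 0 0 0;0 0 0 0"

```text
time: 12.08
tool_pos: [0.534, 0.0642, 0.212]
tcp_rot: [-2.337, -2.099, 0.0]
wrist_force: [0.9, 0.5, -6.4]
width: 0.144
grip_force: 78.3
```

```bash
python3 chk.py; ls pics
```

```text
[0.53397144 0.06422632 0.2120423 ] [ 0.90889196  0.53372074 -6.41076174] [-0.01688816 -0.01319122  0.0442728 ] 12.075
scene lid [282 146  28  17 319] [0.548  0.1836] z 0.164 tilt deg [-0.29  0.75]
scene lid [208 180  33  22 557] [ 0.52   -0.0643] z 0.1644 tilt deg [-0.47  0.51]
nozzle lowest [0.1827 0.1836 0.1844 0.1848 0.1856 0.1869]
wrist lid [ 184    0  145   62 5853] [0.5456 0.1787] z 0.1661 tilt deg [0.18 0.31]
wrist lid [271 323   9  35 228] [ 0.5333 -0.0369] z 0.166 tilt deg [ 4.6  -3.94]
wrist lid [232 324   9  34 229] [ 0.5108 -0.0347] z 0.1659 tilt deg [-0.02 -2.49]
nz.png
s.png
s2.png
s3.png
s_31.png
s_66.png
scene0.png
t.png
top0.png
w1.png
w3.png
```

View pics/s_66.png

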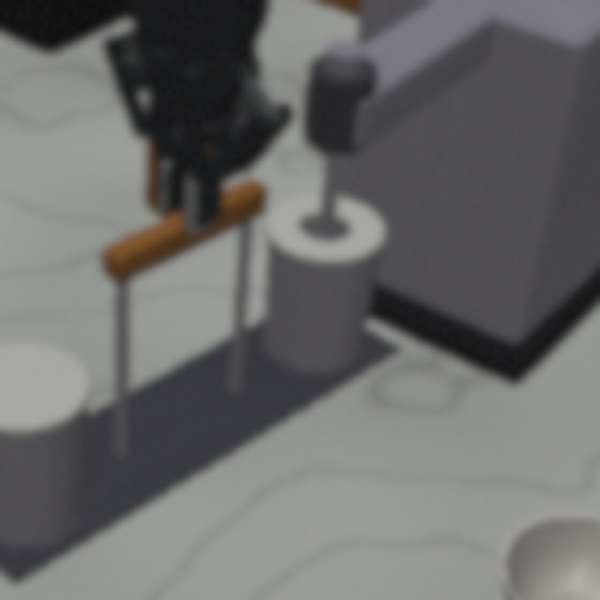

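The nozzle enters the hole centrally, at about (328,228), and the caddy hangs level. Contact forces show only its own weight. Handing the job in.

```bash
python3 -c "
from workcell import bot
print(bot.finish_job())"
```

```text
the job is handed in; nothing more can be done
None
```

The job is handed in at 12 s: I slid the caddy under the nozzle (centred to about 1 mm), paused it there for about 1.5 s, then lifted it about 66 mm. It is held level and steady by the gripper alone, with the nozzle about 2 cm down in the pot and clear of the lid; the bowl, jar and spatula were not touched.

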